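# Feel along a mended dish's seam and hold the last shard down

### The job

On the mended dish that sits on the sprung stand, stroke lightly with the fingertips along the long curving seam, from where it starts at the dish's short edge until just short of the raised shard, touching the dish nowhere else. Then lift over onto the raised shard, press it gently down until it is flush with the dish, and stay there: the program finishes while the fingertips still hold the shard down. Pick nothing up and leave everything else on the bench where it is.

Things in the scene. Friction and masses are not known exactly. Their poses are not given: they have to be found in the camera images.
- stand: the sprung stand, a dark steel base plate 160 x 250 mm fixed to the table, origin at the centre of its underside on the table; its y axis runs along the dish's long side. It carries the dish on four springs
- dish: the mended dish: a flat brown slab 170 x 280 mm (x by y); origin 18 mm under the centre of its flat top, z up; the top is about 48 mm above the table. It stays level and sinks straight down under load, about 1.5 N per mm, up to 8 mm. Flush in its top lie two gold seams: the long S-shaped one, from the middle of the -y short edge to the raised shard, and a short one cutting off a corner
- shard: the raised shard: a six-sided ceramic piece 42 mm across, glazed brown on top, with a bare clay bevelled edge, its flat top about 4 mm above the dish's top, near the +y end of the dish, at the end of the long seam; origin at the centre of its underside, 10 mm below its top. It slides straight down 4 mm against a spring (0.7 N per mm, about 3 N at flush) and comes back up when let go
- shard_top (a point): centre of the shard's top face
- seam_0 (a point): point on the dish's top surface on the centre line of the long seam, number 0 of 0 to 7 in order, about 27 mm apart along the seam; the first, 18 mm in from the dish's short edge
- seam_1 (a point): point on the dish's top surface on the centre line of the long seam, number 1 of 0 to 7 in order, about 27 mm apart along the seam
- seam_2 (a point): point on the dish's top surface on the centre line of the long seam, number 2 of 0 to 7 in order, about 27 mm apart along the seam
- seam_3 (a point): point on the dish's top surface on the centre line of the long seam, number 3 of 0 to 7 in order, about 27 mm apart along the seam
- seam_4 (a point): point on the dish's top surface on the centre line of the long seam, number 4 of 0 to 7 in order, about 27 mm apart along the seam
- seam_5 (a point): point on the dish's top surface on the centre line of the long seam, number 5 of 0 to 7 in order, about 27 mm apart along the seam
- seam_6 (a point): point on the dish's top surface on the centre line of the long seam, number 6 of 0 to 7 in order, about 27 mm apart along the seam
- seam_7 (a point): point on the dish's top surface on the centre line of the long seam, number 7 of 0 to 7 in order, about 27 mm apart along the seam; the last one to touch, about 50 mm short of the shard's centre, clear of the shard's edge
- tile: a loose square brown ceramic tile 120 x 120 mm, 14 mm thick, with a gold seam of its own but no raised shard; a bystander, not the dish of the task; origin at the centre of its underside
- jug: a small brown jug with a handle, 98 mm tall, 94 mm across; bystander; origin at the centre of its underside
- jar: a lidded jar, 55 mm tall, 44 mm across, standing just beyond the long side of the stand; bystander; origin at the centre of its underside
- brush: a brush 160 mm long, lying in front of the stand's other long side; bystander
- spatula: a spatula 190 mm long, lying flat; bystander
- saucer: a white plate 100 mm across, 16 mm high; bystander; origin at the centre of its underside
- weight: a steel cylinder 40 mm across, 35 mm tall, standing up next to the tile; bystander; origin at the centre of its underside

How it is judged:
By the outcome, as a careful person would: the job done as asked, in the order asked, and still so for the second after the job is handed in, while the arm keeps its last pose, push and grip.
It also fails if it takes over 45 s, if anything falls off the work surface, if the arm or the gripper's body presses on something with over 40 N, if the wrist force passes 120 N, or if a joint passes its speed limit or range.

### The arm

A 7-joint arm with a two-finger parallel gripper is mounted at the origin on the work surface. World frame = base frame: x ahead of the robot, y to its left, z up, the work surface at z = 0. Lengths are in m, angles in rad, forces in N, time in s.
With the tool pointing down it reaches from about 0.4 to 0.875 m from the base axis. Payload 19.3 kg.
Tool frame: the origin (TCP) lies at the very end of the fingers, on their centre line; the grasp point (between the pads) lies 19 mm behind it; z points along the fingers, y is the line along which they close (so a half turn about z gives the same grasp; the last joint's range is limited). The gripper opens to 85 mm and grips with 20 to 120 N. Pads are 22 mm wide; open, the fingers measure 114 mm over their backs; the gripper's body (76 mm by 85 mm) begins 54 mm behind the grasp point. The pads swing forward as they close: fully open they stand 13 mm farther back than shut.
Start: joints at [1.178, 0.521, -0.036, 1.599, 0.021, 1.021, -0.113], TCP at [0.198, -0.593, 0.231] pointing down, gripper open.
Joint ranges: [-2.91, 2.91], [-0.3, 2.13], [-1.5, 1.42], [0.17, 2.43], [-1.26, 4.41], [0.16, 1.93], [-2.52, 2.52]. Speed limits (rad/s): [1.89, 1.89, 2.39, 2.39, 3.01, 3.01, 3.01].

### API

Orientations are given as [roll, pitch, yaw] about the fixed x, y, z axes, in that order (R = Rz(yaw) Ry(pitch) Rx(roll)).
In Python, from workcell import bot gives the robot as it stands. The module is installed in compiled form; this text tells all that it offers.
- The arm moves only by the tool apply_moves, never from a script. Its arguments are lists of equal length, an entry for each row: "claw": the finger opening in m, from 0 to 0.0854; "xyz": the shift along the tool's x, y, z in m, a list of three; "twist": the turn, a rotation vector about the tool's x, y, z in rad, a list of three. A call has 1 to 20 rows; each row shifts and turns the commanded pose from where the row before left it, along the tool's axes as they then stand; what a row does not reach is not made up. A row lasts 1/10 s, in which the tool goes at most 50 mm and 8.59 degrees, less where a joint would pass 70% of its speed; a pose out of reach is approached as far as the arm can. A call with a gripper value outside its range is refused whole. The fingers move at their own pace and stop on an object; "force" is the grip in N (left out, the last holds). Time passes only in rows, so rows that do not move let the fingers close. It gives the time, the measured TCP pose, the force, the opening and the grip force at its end, in the units of the state.
- bot.observe(): the state, without advancing time (a new reading comes with each control period).
- bot.grab_frame(name): name is "scene" or "side" or "wrist"; returns a dict with "img" (420x560x3 uint8, red, green, blue), "vfov" (degrees; the focal length in pixels is half the picture's height over the tangent of half this angle, whatever the lens; pixels are square), "cx", "cy" (the principal point, pixels), "distortion" ([k1, k2, p1, p2, k3] as OpenCV has them; the pictures are not rectified), "view" (4x4, takes a point from world to camera coordinates). Camera axes: x right, y up, looking along -z (the intrinsics and any distortion apply to the point x, -y, -z); pixel columns grow to the right and rows downward; lengths in m; the calibration is good to about 2 mm. A picture is of the moment at which its call begins. There is no depth.
- bot.job_done(): hands the job in; it is judged then, once.
Trained networks look in the newest picture that a camera, given by its name, has taken for a name from the list of things; names that differ only in an ending like _2 or _b are one class to them, and where a whole thing is asked for, a point or a joint stands for the part that bears it (a point fixed in the world has none). Each returns a list of dicts, best first, with "score" (0 to 1); they miss things now and then, are a little off and sometimes report something else, mostly with a low value. They report only what shows in the picture. A call takes as long as a camera call.
- bot.find_in(camera, query): "position" ([x, y, z] in m, in world coordinates, good to about 4 mm: the middle of the surface that is visible of it).
The state is a dict: "clock": time; "qpos": joint angles; "qd": joint speeds; "joint_efforts": joint torques, N m; "position": TCP position; "tool_rot": TCP orientation; "force": force on the tool from outside, world axes, zero at the start; "moment": the same for the moment, N m; "grip_width": finger opening in m; "finger_force": force on a finger pad.
Only numpy, scipy, OpenCV 4.12 (cv2) and the standard library are available. Lean on these libraries where they do the work, as an engineer would, in place of code of your own. Each camera call takes 0.05 s, during which the arm holds its last target. There are 200 camera calls.

## Working session

There is one attempt and no reset: what is moved stays moved. The work goes in short steps, Python scripts to look and compute and a tool call to move; the robot and the scene stay as the last step left them, time stands still between calls to the robot, and variables do not carry over. Pictures are saved under pics/ and viewed, at most 10 in all, crops included, and the job is handed in when it is done.

Besides the shell and the picture viewer there is one more tool, called after "Emit:" by a JSON object that holds its "method" and its "body". apply_moves: Moves the arm, as the interface text tells. Its arguments: {"type":"object","properties":{"claw":{"type":"array"},"xyz":{"type":"array"},"twist":{"type":"array"},"force":{"type":"number"}},"required":["claw","xyz","twist"]}

```bash
mkdir -p pics
cat > h.py <<'E'
import numpy as np, cv2
from workcell import bot
def K(f):
    F=f["img"].shape[0]/2/np.tan(np.radians(f["vfov"])/2)
    return np.array([[F,0,f["cx"]],[0,F,f["cy"]],[0,0,1.]])
def ray_z(f,uv,z):
    p=cv2.undistortPoints(np.array(uv,float).reshape(-1,1,2),K(f),np.array(f["distortion"],float)).reshape(-1,2)
    V=np.array(f["view"]);R=V[:3,:3];c=-R.T@V[:3,3]
    d=np.c_[p[:,0],-p[:,1],-np.ones(len(p))]@R
    return c+d*((z-c[2])/d[:,2])[:,None]
def proj(f,P):
    V=np.array(f["view"]);q=np.atleast_2d(P)@V[:3,:3].T+V[:3,3]
    q=q*[1,-1,-1]
    return cv2.projectPoints(q,np.zeros(3),np.zeros(3),K(f),np.array(f["distortion"],float))[0].reshape(-1,2)
E
python3 - <<'E'
from h import *
s=bot.observe();print({k:np.round(v,3).tolist() for k,v in s.items()})
for c in ["scene","side"]:
    f=bot.grab_frame(c);cv2.imwrite(f"pics/{c}0.png",f["img"][:,:,::-1])
    for n in ["dish","shard_top","jar","jug"]+[f"seam_{i}" for i in range(8)]:
        print(c,n,[(np.round(d["position"],3).tolist(),round(d["score"],2)) for d in bot.find_in(c,n)[:2]])
E
```

```text
{'clock': 0.0, 'qpos': [1.178, 0.522, -0.036, 1.6, 0.021, 1.021, -0.113], 'qd': [0.002, 0.002, 0.002, 0.002, 0.0, -0.0, 0.0], 'joint_efforts': [-0.001, -92.711, 1.98, -36.994, 0.018, 0.008, 0.0], 'position': [0.198, -0.592, 0.231], 'tool_rot': [-3.14, 0.0, 0.323], 'force': [-0.108, -0.493, -0.225], 'moment': [-0.035, -0.05, 0.004], 'finger_force': 0.0, 'grip_width': 0.086}
scene dish [([0.55, 0.133, 0.048], 0.85), ([0.554, 0.132, 0.05], 0.66)]
scene shard_top [([0.543, 0.236, 0.054], 0.51)]
scene jar [([0.666, 0.182, 0.051], 0.89), ([0.548, 0.133, 0.045], 0.57)]
scene jug [([0.771, -0.188, 0.064], 0.62), ([0.55, 0.132, 0.048], 0.49)]
scene seam_0 [([0.55, 0.133, 0.051], 0.65)]
scene seam_1 [([0.55, 0.133, 0.051], 0.65)]
scene seam_2 [([0.55, 0.133, 0.051], 0.65)]
scene seam_3 [([0.55, 0.133, 0.051], 0.65)]
scene seam_4 [([0.55, 0.133, 0.051], 0.65)]
scene seam_5 [([0.55, 0.133, 0.051], 0.65)]
scene seam_6 [([0.55, 0.133, 0.051], 0.65)]
scene seam_7 [([0.55, 0.133, 0.051], 0.65)]
side dish [([0.533, 0.178, 0.051], 0.8), ([0.426, 0.127, 0.019], 0.69)]
side shard_top [([0.534, 0.239, 0.052], 0.82), ([0.643, 0.203, 0.041], 0.69)]
side jar [([0.645, 0.201, 0.044], 0.92)]
side jug [([0.744, -0.166, 0.052], 0.8), ([0.75, 0.264, 0.002], 0.62)]
side seam_0 [([0.529, 0.174, 0.049], 0.79)]
side seam_1 [([0.529, 0.174, 0.049], 0.79)]
side seam_2 [([0.529, 0.174, 0.049], 0.79)]
side seam_3 [([0.529, 0.174, 0.049], 0.79)]
side seam_4 [([0.529, 0.174, 0.049], 0.79)]
side seam_5 [([0.529, 0.174, 0.049], 0.79)]
side seam_6 [([0.529, 0.174, 0.049], 0.79)]
side seam_7 [([0.529, 0.174, 0.049], 0.79)]
```

View pics/scene0.png

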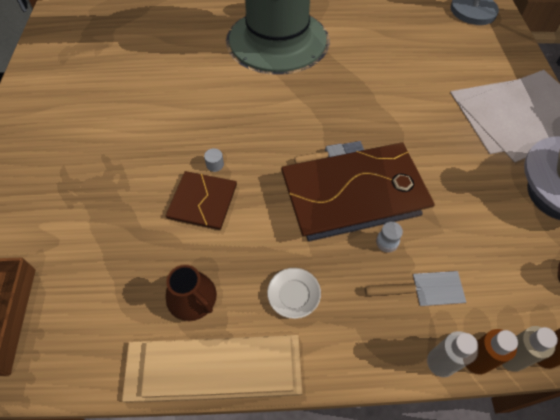

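View pics/side0.png

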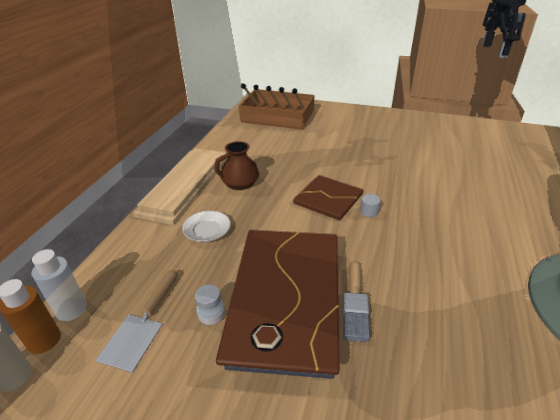

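The scene view shows the dish with its seam starting at about px (290,195) and the shard at (402,183). The side view agrees, with the shard at (266,337) and the jar right beside the long side. I'm moving above the dish, closing the fingers on the way.

Emit:
{"method": "apply_moves", "body": {"claw": [0,0,0,0,0,0,0,0,0,0,0,0,0,0,0,0,0,0,0,0], "xyz": [[0.025,-0.028,-0.005],[0.025,-0.028,-0.005],[0.025,-0.028,-0.005],[0.025,-0.028,-0.005],[0.025,-0.028,-0.005],[0.025,-0.028,-0.005],[0.025,-0.028,-0.005],[0.025,-0.028,-0.005],[0.025,-0.028,-0.005],[0.025,-0.028,-0.005],[0.025,-0.028,-0.005],[0.025,-0.028,-0.005],[0.025,-0.028,-0.005],[0.025,-0.028,-0.005],[0.025,-0.028,-0.005],[0.025,-0.028,-0.005],[0.025,-0.028,-0.005],[0.025,-0.028,-0.005],[0.025,-0.028,-0.005],[0.025,-0.028,-0.005]], "twist": [[0,0,0],[0,0,0],[0,0,0],[0,0,0],[0,0,0],[0,0,0],[0,0,0],[0,0,0],[0,0,0],[0,0,0],[0,0,0],[0,0,0],[0,0,0],[0,0,0],[0,0,0],[0,0,0],[0,0,0],[0,0,0],[0,0,0],[0,0,0]], "force": 20}}

```text
clock: 3.3
position: [0.4952, 0.0983, 0.3317]
tool_rot: [3.141, -0.0, 0.322]
force: [0.5, -1.1, 0.2]
grip_width: -0.0004
finger_force: 0.0
```

Run:
```python
from h import *
s=bot.observe();print({k:np.round(s[k],3).tolist() for k in ["clock","position","tool_rot","force","grip_width","qpos"]})
f=bot.grab_frame("wrist");cv2.imwrite("pics/w1.png",f["img"][:,:,::-1])
V=np.array(f["view"]);print(-V[:3,:3].T@V[:3,3],-V[2,:3],f["distortion"])
for n in ["dish","shard_top","seam_0","seam_7"]:
    print(n,[(np.round(d["position"],3).tolist(),round(d["score"],2)) for d in bot.find_in("wrist",n)[:2]])
```

```text
{'clock': 3.3, 'position': [0.495, 0.098, 0.332], 'tool_rot': [3.141, -0.0, 0.322], 'force': [0.547, -1.099, 0.204], 'grip_width': -0.0, 'qpos': [0.096, 0.259, -0.505, 1.757, 0.136, 1.159, -1.697]}
[0.55876706 0.11965623 0.47451567] [-0.24721927 -0.08312485 -0.96538743] [-0.03395666  0.          0.          0.          0.        ]
dish [([0.544, 0.141, 0.044], 0.72)]
shard_top [([0.539, 0.234, 0.052], 0.6)]
seam_0 [([0.542, 0.141, 0.049], 0.91)]
seam_7 [([0.542, 0.141, 0.049], 0.91)]
```

View pics/w1.png

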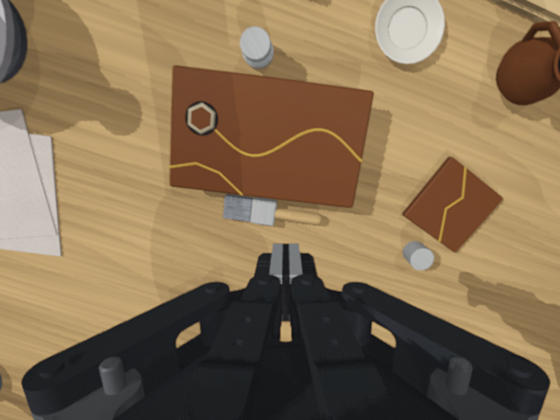

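The wrist view shows the whole dish: corners near (174,67), (373,92), (352,207) and (170,186). The seam runs from (361,160) to (215,130), and the shard is centred near (201,118). I'll extract the seam next.

```bash
cat > seam.py <<'E'
from h import *
import json
rois={"wrist":[(174,67),(373,92),(352,207),(170,186)],"scene":[(282,178),(407,146),(431,190),(303,236)],"side":[(248,231),(338,233),(337,377),(222,368)]}
out={}
for c in ["wrist","scene","side"]:
    f=bot.grab_frame(c);im=f["img"];hsv=cv2.cvtColor(im,cv2.COLOR_RGB2HSV)
    m0=np.zeros(im.shape[:2],np.uint8);cv2.fillPoly(m0,[np.array(rois[c])],255)
    roi=cv2.erode(m0,np.ones((3,3)))
    g=im[:,:,1].astype(int);base=np.median(g[roi>0])
    gold=((g>base+25)&(hsv[:,:,1]>110)&(roi>0)).astype(np.uint8)
    n,l,st,_=cv2.connectedComponentsWithStats(gold,connectivity=8)
    i=1+np.argsort(-st[1:,4])[:3];print(c,base,st[i].tolist())
    vis=im.copy();vis[gold>0]=[0,255,255]
    # dish top brown mask -> rectangle
    P=ray_z(f,np.argwhere(gold)[:,::-1],.048)[:,:2]
    lab=l[gold>0]
    # corners refined: brown mask in dilated roi
    C=ray_z(f,rois[c],.048)[:,:2];print(np.round(C,4).tolist(),np.linalg.norm(np.diff(np.r_[C,C[:1]],axis=0),axis=1).round(4))
    out[c]=[P[lab==k].tolist() for k in i]
    cv2.imwrite(f"pics/v_{c}.png",cv2.resize(vis,None,fx=1.4,fy=1.4)[:,:,::-1])
    for k in range(len(i)):
        p=np.array(out[c][k]);o=p[np.argsort(p[:,1])]
        if len(o)>60: print(k,[np.round(q.mean(0),4).tolist() for q in np.array_split(o,12)])
json.dump(out,open("seam.json","w"))
E
python3 seam.py
```

```text
wrist 73.0 [[214, 127, 147, 34, 590], [172, 161, 70, 33, 228]]
[[0.5904, 0.2873], [0.646, 0.0198], [0.4846, -0.0134], [0.4286, 0.2555]] [0.2732 0.1648 0.2747 0.1649]
0 [[0.5588, 0.0118], [0.5678, 0.0303], [0.5752, 0.0489], [0.5769, 0.068], [0.5709, 0.085], [0.5587, 0.0998], [0.5442, 0.1129], [0.5291, 0.1264], [0.5163, 0.1423], [0.5109, 0.1609], [0.5143, 0.1821], [0.5236, 0.2035]]
1 [[0.4538, 0.1568], [0.4591, 0.1678], [0.4637, 0.1771], [0.4681, 0.1856], [0.4717, 0.1945], [0.4726, 0.204], [0.4735, 0.2135], [0.4741, 0.2231], [0.473, 0.2318], [0.4691, 0.2399], [0.4651, 0.2481], [0.4611, 0.2563]]
scene 38.0 [[290, 172, 101, 31, 257], [371, 148, 59, 43, 149], [396, 180, 1, 1, 1]]
[[0.5145, -0.0106], [0.4408, 0.2671], [0.5584, 0.2934], [0.652, 0.0227]] [0.2873 0.1205 0.2865 0.1415]
0 [[0.5573, 0.0123], [0.566, 0.0313], [0.5737, 0.0502], [0.5753, 0.0699], [0.569, 0.0878], [0.558, 0.1011], [0.5445, 0.1132], [0.5305, 0.1257], [0.5179, 0.1398], [0.5102, 0.1566], [0.5106, 0.1752], [0.5201, 0.1999]]
1 [[0.4687, 0.1915], [0.4726, 0.2158], [0.4713, 0.2337], [0.4653, 0.2468], [0.4557, 0.2616], [0.4613, 0.2676], [0.4817, 0.2718], [0.4975, 0.2753], [0.5137, 0.279], [0.5301, 0.2818], [0.5417, 0.2845], [0.5492, 0.2874]]
side 51.0 [[275, 233, 26, 93, 279], [310, 305, 27, 66, 180], [230, 362, 5, 1, 5]]
[[0.6474, 0.0269], [0.4824, -0.0141], [0.4297, 0.2691], [0.5803, 0.3003]] [0.17   0.2881 0.1538 0.2815]
0 [[0.5613, 0.0162], [0.5725, 0.0393], [0.578, 0.0637], [0.5707, 0.0869], [0.5577, 0.1025], [0.5427, 0.1156], [0.5287, 0.1281], [0.5178, 0.1417], [0.5122, 0.1567], [0.5126, 0.1725], [0.5176, 0.1896], [0.5258, 0.2059]]
1 [[0.4558, 0.1592], [0.4611, 0.1707], [0.4675, 0.1821], [0.4724, 0.1928], [0.4735, 0.2028], [0.4744, 0.2127], [0.4749, 0.2227], [0.474, 0.2324], [0.4696, 0.2411], [0.4658, 0.2494], [0.4616, 0.2572], [0.4588, 0.2642]]
```

```bash
cat > fit.py <<'E'
from h import *
import json
out=json.load(open("seam.json"))
f=bot.grab_frame("wrist");im=f["img"];hsv=cv2.cvtColor(im,cv2.COLOR_RGB2HSV)
m0=np.zeros(im.shape[:2],np.uint8);cv2.fillPoly(m0,[np.array([(160,52),(386,80),(362,200),(340,203),(160,183)])],255)
br=((im[:,:,2]<70)&(im[:,:,1]<100)&(m0>0)).astype(np.uint8)
roi=np.zeros_like(m0);cv2.circle(roi,(201,118),24,255,-1)
for nm,uv0,r,fr in [("wrist",(201,118),22,f)]+[(c,uv,r,bot.grab_frame(c)) for c,uv,r in [("scene",(402,183),13),("side",(266,337),18)]]:
    I=fr["img"];mm=np.zeros(I.shape[:2],np.uint8);cv2.circle(mm,uv0,r,255,-1)
    h=cv2.cvtColor(I,cv2.COLOR_RGB2HSV)
    ring=((h[:,:,1]<110)&(h[:,:,2]>90)&(mm>0)).astype(np.uint8)
    n,l,st,_=cv2.connectedComponentsWithStats(ring,connectivity=8)
    k=1+np.argmax(st[1:,4]);pts=np.argwhere(l==k)[:,::-1]
    W=ray_z(fr,pts,.050)[:,:2].astype(np.float32)
    (cx,cy),rad=cv2.minEnclosingCircle(W);print("shard",nm,len(pts),round(cx,4),round(cy,4),"r",round(rad,4))
n,l,st,_=cv2.connectedComponentsWithStats(br,connectivity=8);k=1+np.argmax(st[1:,4])
W=ray_z(f,np.argwhere(l==k)[:,::-1],.048)[:,:2].astype(np.float32)
R=cv2.minAreaRect(W);B=cv2.boxPoints(R);print("rect",R,B.round(4).tolist())
yaw=.205;c=np.array(R[0]);ex=np.array([np.cos(yaw),np.sin(yaw)]);ey=np.array([-ex[1],ex[0]])
allp={}
t=np.linspace(-.138,.075,60)
cur=[]
for cam in out:
    p=np.array(out[cam][0])-c;lx=p@ex;ly=p@ey
    q=np.polynomial.Polynomial.fit(ly,lx,9);cur.append(q(t));print(cam,ly.min().round(4),ly.max().round(4),"resid",np.std(lx-q(ly)).round(4))
cur=np.array(cur);print("spread mm",(1e3*np.ptp(cur,axis=0)[::6]).round(1))
m=.5*cur[0]+.25*cur[1]+.25*cur[2]
P=c+m[:,None]*ex+t[:,None]*ey
s=np.r_[0,np.cumsum(np.linalg.norm(np.diff(P,axis=0),axis=1))]
s0=np.interp(-.122,t,s)
sh=c+0
for i in range(8):
    si=s0+i*.027;print(i,[round(float(np.interp(si,s,P[:,j])),4) for j in (0,1)],"local",round(float(np.interp(si,s,m)),4),round(float(np.interp(si,s,t)),4))
np.save("curve.npy",np.c_[s-s0,P])
E
python3 fit.py
```

```text
shard wrist 333 0.5384 0.2369 r 0.0212
shard scene 79 0.537 0.2384 r 0.0193
shard side 227 0.5389 0.2374 r 0.0206
rect ((0.5405609011650085, 0.1392085701227188), (0.16624237596988678, 0.27748990058898926), 11.935065269470215) [[0.43050000071525574, 0.25780001282691956], [0.4878999888896942, -0.013700000010430813], [0.650600016117096, 0.02070000022649765], [0.5932000279426575, 0.2921000123023987]]
wrist -0.1369 0.0759 resid 0.0016
scene -0.1357 0.0753 resid 0.0018
side -0.1329 0.0747 resid 0.0015
spread mm [2.6 2.9 3.  2.2 1.3 1.3 1.3 1.6 2.5 3. ]
0 [0.5619, 0.019] local -0.0036 -0.122
1 [0.5733, 0.0435] local 0.0125 -0.1004
2 [0.5769, 0.07] local 0.0215 -0.0752
3 [0.5651, 0.0938] local 0.0147 -0.0495
4 [0.5455, 0.1123] local -0.0007 -0.0273
5 [0.5255, 0.1304] local -0.0165 -0.0055
6 [0.5116, 0.1533] local -0.0255 0.0197
7 [0.513, 0.1798] local -0.0187 0.0454
```

Emit:
{"method": "apply_moves", "body": {"claw": [0,0,0,0,0,0,0,0,0,0,0,0,0,0,0,0,0,0], "xyz": [[0.00225,0.00615,0.017],[0.00225,0.00615,0.017],[0.00225,0.00615,0.017],[0.00225,0.00615,0.017],[0.00225,0.00615,0.017],[0.00225,0.00615,0.017],[0.00225,0.00615,0.017],[0.00225,0.00615,0.017],[0.00225,0.00615,0.017],[0.00225,0.00615,0.017],[0.00225,0.00615,0.017],[0.00225,0.00615,0.017],[0.00225,0.00615,0.017],[0.00225,0.00615,0.017],[0.00225,0.00615,0.017],[0.00225,0.00615,0.017],[0,0,0],[0,0,0]], "twist": [[0,0,0],[0,0,0],[0,0,0],[0,0,0],[0,0,0],[0,0,0],[0,0,0],[0,0,0],[0,0,0],[0,0,0],[0,0,0],[0,0,0],[0,0,0],[0,0,0],[0,0,0],[0,0,0],[0,0,0],[0,0,0]]}}

```text
clock: 5.65
position: [0.56, 0.0152, 0.0594]
tool_rot: [-3.141, 0.0, 0.323]
force: [-0.6, 0.7, 0.6]
grip_width: 0.0
finger_force: 0.0
```

Run:
```python
from h import *
s=bot.observe();print({k:np.round(s[k],4).tolist() for k in ["clock","position","tool_rot","force","qpos"]})
f=bot.grab_frame("wrist");im=f["img"].copy()
c=np.load("curve.npy");P=np.c_[c[:,1:],np.full(len(c),.048)]
for u in proj(f,P): cv2.circle(im,tuple(np.int32(u.round())),1,(0,255,255),-1)
for u in proj(f,[list(s["position"][:2])+[.048],[.5385,.2373,.052]]): cv2.circle(im,tuple(np.int32(u.round())),4,(255,0,255),1)
cv2.imwrite("pics/w2.png",cv2.resize(im,None,fx=1.4,fy=1.4)[:,:,::-1])
```

```text
{'clock': 5.65, 'position': [0.56, 0.0152, 0.0594], 'tool_rot': [-3.1412, 0.0004, 0.3225], 'force': [-0.5838, 0.7206, 0.5878], 'qpos': [0.1217, 0.6808, -0.3565, 1.8825, 0.3739, 0.6443, -1.7123]}
```

View pics/w2.png

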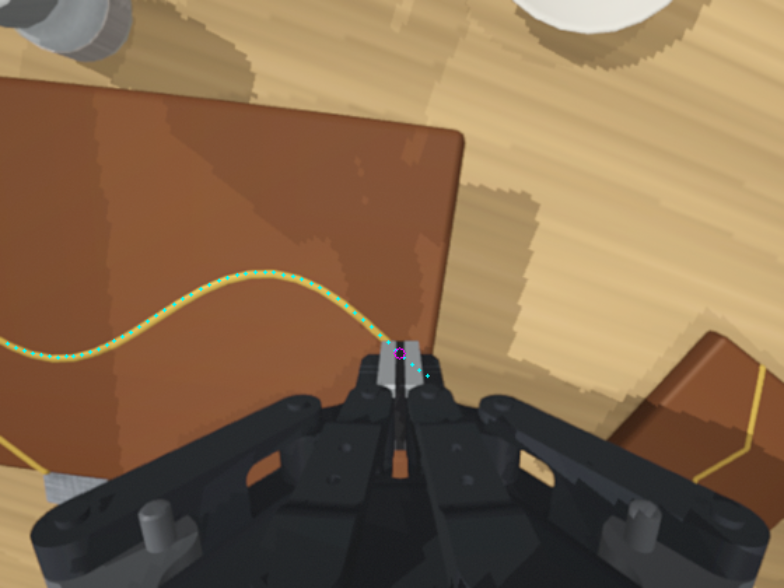

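The projected curve lies right on the seam, and the fingertips are over its start at about (400,352). I'm descending gently.

Emit:
{"method": "apply_moves", "body": {"claw": [0,0,0,0,0,0,0,0,0], "xyz": [[0,0,0.003],[0,0,0.003],[0,0,0.002],[0,0,0.001],[0,0,0.001],[0,0,0.001],[0,0,0.001],[0,0,0.0005],[0,0,0]], "twist": [[0,0,0],[0,0,0],[0,0,0],[0,0,0],[0,0,0],[0,0,0],[0,0,0],[0,0,0],[0,0,0]]}}

```text
clock: 6.6
position: [0.5602, 0.0151, 0.0468]
tool_rot: [-3.142, -0.0, 0.323]
force: [0.1, -0.3, 2.5]
grip_width: 0.0001
finger_force: 1.0
```

```bash
cat > obs.py <<'E'
from h import *
F=[]
for i in range(6):
    bot.grab_frame("wrist");s=bot.observe();F.append(list(s["force"])+list(s["position"]))
F=np.array(F);print(s["clock"],F.mean(0).round(4),F.std(0).round(4),np.round(s["tool_rot"],4))
E
python3 obs.py
```

```text
6.9 [-0.3506  0.1358  1.7676  0.5602  0.0151  0.0469] [0.3968 0.3807 0.532  0.     0.     0.    ] [ 3.1416e+00 -1.0000e-04  3.2280e-01]
```

Contact reads about 1.8 N at z = 46.9 mm, so the dish top is near 48 mm, as given. Next I work out the stroke steps.

Run:
```python
from h import *
c=np.load("curve.npy");p=np.array([.5602,.0151]);y=.3228
R=np.array([[np.cos(y),np.sin(y)],[np.sin(y),-np.cos(y)]])
S=np.linspace(-.004,.197,39)
T=np.c_[np.interp(S,c[:,0],c[:,1]),np.interp(S,c[:,0],c[:,2])]
print(T[0]-p,T[-1],np.linalg.norm(T[-1]-[.5385,.2373]))
L=(T-p)@R.T; L=np.round(L*2000)/2000; D=np.diff(np.r_[[[0,0]],L],axis=0)
for k in (0,20): print([[round(float(a),4),round(float(b),4),0] for a,b in D[k:k+20]])
```

```text
[-9.00805785e-05  3.53246277e-04] [0.51580581 0.18734896] 0.05486467448601837
[[0.0, -0.0005, 0], [0.004, -0.0035, 0], [0.0035, -0.004, 0], [0.004, -0.0035, 0], [0.0035, -0.004, 0], [0.0035, -0.004, 0], [0.0035, -0.004, 0], [0.003, -0.004, 0], [0.003, -0.0045, 0], [0.002, -0.005, 0], [0.002, -0.0045, 0], [0.0015, -0.0055, 0], [0.0005, -0.005, 0], [-0.0005, -0.0055, 0], [-0.0005, -0.005, 0], [-0.0015, -0.0055, 0], [-0.002, -0.0045, 0], [-0.002, -0.005, 0], [-0.002, -0.005, 0], [-0.003, -0.0045, 0]]
[[-0.0025, -0.0045, 0], [-0.0025, -0.0045, 0], [-0.003, -0.0045, 0], [-0.0025, -0.0045, 0], [-0.003, -0.0045, 0], [-0.0025, -0.005, 0], [-0.002, -0.0045, 0], [-0.0025, -0.005, 0], [-0.0015, -0.005, 0], [-0.0015, -0.005, 0], [-0.001, -0.005, 0], [-0.0005, -0.0055, 0], [0.0005, -0.005, 0], [0.001, -0.0055, 0], [0.002, -0.005, 0], [0.0025, -0.0045, 0], [0.0025, -0.0045, 0], [0.003, -0.0045, 0], [0.0035, -0.004, 0]]
```

Emit:
{"method": "apply_moves", "body": {"claw": [0,0,0,0,0,0,0,0,0,0,0,0,0,0,0,0,0,0,0,0], "xyz": [[0.0,-0.0005,0],[0.004,-0.0035,0],[0.0035,-0.004,0],[0.004,-0.0035,0],[0.0035,-0.004,0],[0.0035,-0.004,0],[0.0035,-0.004,0],[0.003,-0.004,0],[0.003,-0.0045,0],[0.002,-0.005,0],[0.002,-0.0045,0],[0.0015,-0.0055,0],[0.0005,-0.005,0],[-0.0005,-0.0055,0],[-0.0005,-0.005,0],[-0.0015,-0.0055,0],[-0.002,-0.0045,0],[-0.002,-0.005,0],[-0.002,-0.005,0],[-0.003,-0.0045,0]], "twist": [[0,0,0],[0,0,0],[0,0,0],[0,0,0],[0,0,0],[0,0,0],[0,0,0],[0,0,0],[0,0,0],[0,0,0],[0,0,0],[0,0,0],[0,0,0],[0,0,0],[0,0,0],[0,0,0],[0,0,0],[0,0,0],[0,0,0],[0,0,0]]}}

```text
clock: 8.9
position: [0.5536, 0.1051, 0.0468]
tool_rot: [-3.141, -0.0, 0.323]
force: [0.8, -0.4, 1.9]
grip_width: -0.0003
finger_force: 1.0
```

```bash
python3 obs.py
python3 - <<'E'
from h import *
c=np.load("curve.npy");p=np.array(bot.observe()["position"][:2]);d=np.linalg.norm(c[:,1:]-p,axis=1);print("off",d.min(),c[d.argmin(),0])
E
```

```text
9.2 [-0.5684  0.7607  2.0721  0.5535  0.1051  0.0468] [4.219e-01 7.297e-01 2.744e-01 3.000e-04 4.000e-04 0.000e+00] [-3.1414e+00  2.0000e-04  3.2270e-01]
off 0.0008040471593766676 0.09594783127322822
```

Emit:
{"method": "apply_moves", "body": {"claw": [0,0,0,0,0,0,0,0,0,0,0,0,0,0,0,0,0,0,0,0], "xyz": [[-0.0025,-0.0045,0],[-0.0025,-0.0045,0],[-0.003,-0.0045,0],[-0.0025,-0.0045,0],[-0.003,-0.0045,0],[-0.0025,-0.005,0],[-0.002,-0.0045,0],[-0.0025,-0.005,0],[-0.0015,-0.005,0],[-0.0015,-0.005,0],[-0.001,-0.005,0],[-0.0005,-0.0055,0],[0.0005,-0.005,0],[0.001,-0.0055,0],[0.002,-0.005,0],[0.0025,-0.0045,0],[0.0025,-0.0045,0],[0.003,-0.0045,0],[0.0035,-0.004,0],[0,0,0]], "twist": [[0,0,0],[0,0,0],[0,0,0],[0,0,0],[0,0,0],[0,0,0],[0,0,0],[0,0,0],[0,0,0],[0,0,0],[0,0,0],[0,0,0],[0,0,0],[0,0,0],[0,0,0],[0,0,0],[0,0,0],[0,0,0],[0,0,0],[0,0,0]]}}

```text
clock: 11.2
position: [0.5161, 0.1885, 0.0469]
tool_rot: [-3.141, -0.001, 0.323]
force: [0.0, 1.5, 2.5]
grip_width: 0.0
finger_force: 1.0
```

```bash
python3 obs.py
python3 - <<'E'
from h import *
c=np.load("curve.npy");s=bot.observe();p=np.array(s["position"][:2]);d=np.linalg.norm(c[:,1:]-p,axis=1);print("off",d.min(),c[d.argmin(),0])
y=.3228;e=np.array([.5385,.2373])-p
print("tool dx,dy to shard",e@[np.cos(y),np.sin(y)],e@[np.sin(y),-np.cos(y)])
f=bot.grab_frame("wrist");im=f["img"].copy()
for u in proj(f,[[.5385,.2373,.052]]): cv2.circle(im,tuple(np.int32(u.round())),3,(255,0,255),1)
cv2.imwrite("pics/w3.png",cv2.resize(im,None,fx=1.4,fy=1.4)[:,:,::-1])
E
```

```text
11.5 [0.2746 1.4145 1.8066 0.5158 0.1876 0.0468] [2.885e-01 6.387e-01 3.229e-01 1.000e-04 3.000e-04 0.000e+00] [-3.1414e+00 -2.0000e-04  3.2260e-01]
off 0.0014461023125254995 0.19840429362139994
tool dx,dy to shard 0.03741983389970552 -0.040181910784634886
```

View pics/w3.png

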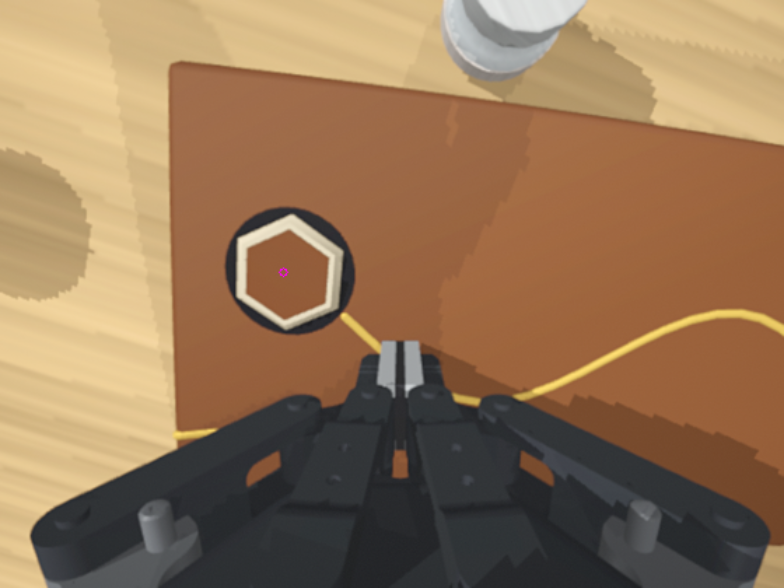

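The stroke is complete. The shard's top face is at about px (288,272), 2 mm from my estimate, so I correct for that. Next I lift, move across and come down to just above it.

Emit:
{"method": "apply_moves", "body": {"claw": [0,0,0,0,0,0,0,0,0,0,0,0,0,0,0,0], "xyz": [[0,0,-0.005],[0,0,-0.008],[0,0,-0.007],[0.005,-0.005,0],[0.005,-0.005,0],[0.005,-0.005,0],[0.005,-0.005,0],[0.005,-0.005,0],[0.005,-0.005,0],[0.005,-0.005,0],[0.0025,-0.003,0],[0,0,0],[0,0,0.005],[0,0,0.005],[0,0,0.001],[0,0,0]], "twist": [[0,0,0],[0,0,0],[0,0,0],[0,0,0],[0,0,0],[0,0,0],[0,0,0],[0,0,0],[0,0,0],[0,0,0],[0,0,0],[0,0,0],[0,0,0],[0,0,0],[0,0,0],[0,0,0]]}}

```text
clock: 13.15
position: [0.539, 0.235, 0.0554]
tool_rot: [3.141, 0.001, 0.323]
force: [-0.2, 0.8, -0.1]
grip_width: -0.0001
finger_force: 0.0
```

```bash
python3 obs.py
python3 - <<'E'
from h import *
f=bot.grab_frame("wrist");im=f["img"]
cv2.imwrite("pics/w4.png",cv2.resize(im[150:370,180:400],None,fx=2.5,fy=2.5)[:,:,::-1])
E
```

```text
13.45 [ 0.1243 -0.2389  0.1074  0.5392  0.2352  0.0559] [4.225e-01 2.002e-01 2.962e-01 1.000e-04 1.000e-04 1.000e-04] [-3.1415e+00 -2.0000e-04  3.2270e-01]
```

View pics/w4.png

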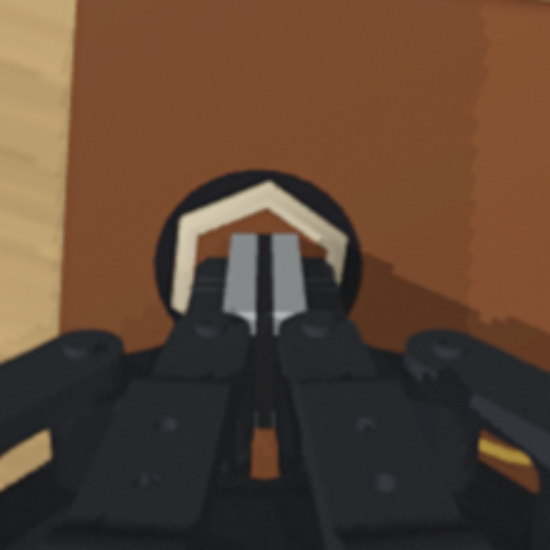

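Fingertips are centred on the shard (crop px (265,240), with the hexagon around them). I'm pressing gently.

Emit:
{"method": "apply_moves", "body": {"claw": [0,0,0,0,0,0,0,0,0,0,0,0,0,0,0,0], "xyz": [[0,0,0.0015],[0,0,0.001],[0,0,0.001],[0,0,0.001],[0,0,0.001],[0,0,0.0005],[0,0,0.0005],[0,0,0.0005],[0,0,0.0005],[0,0,0.0005],[0,0,0.0005],[0,0,0.0005],[0,0,0.0005],[0,0,0.0005],[0,0,0.0003],[0,0,0]], "twist": [[0,0,0],[0,0,0],[0,0,0],[0,0,0],[0,0,0],[0,0,0],[0,0,0],[0,0,0],[0,0,0],[0,0,0],[0,0,0],[0,0,0],[0,0,0],[0,0,0],[0,0,0],[0,0,0]]}}

```text
clock: 15.1
position: [0.5392, 0.2352, 0.0455]
tool_rot: [3.142, 0.0, 0.323]
force: [-2.1, -0.8, 3.9]
grip_width: -0.0003
finger_force: 2.2
```

```bash
python3 obs.py; python3 obs.py
```

```text
15.4 [-1.634  -1.0411  4.0472  0.5392  0.2353  0.0455] [0.4827 0.2949 0.6654 0.     0.     0.    ] [-3.1416 -0.      0.3227]
15.7 [-2.071  -0.9063  4.5362  0.5392  0.2353  0.0455] [0.2202 0.473  0.665  0.     0.     0.    ] [-3.1416 -0.      0.3228]
```

Run:
```python
from h import *
f=bot.grab_frame("side");im=f["img"]
cv2.imwrite("pics/s5.png",cv2.resize(im[220:400,190:370],None,fx=3.2,fy=3.2,interpolation=2)[:,:,::-1])
```

```text
(no output)
```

View pics/s5.png

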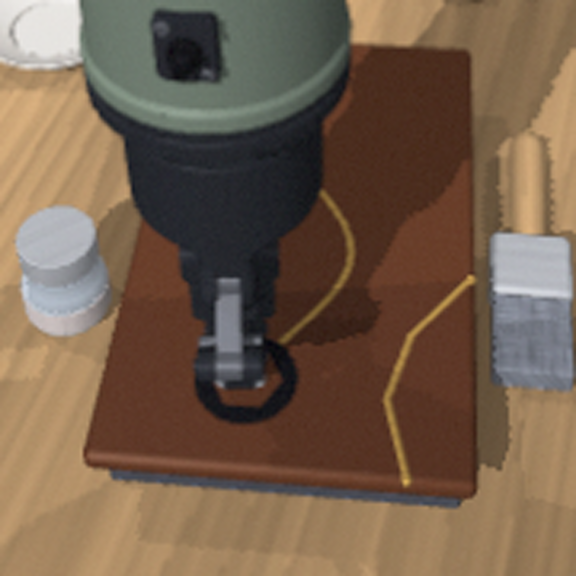

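The side crop shows the shard flush: its pale bevel has gone and only the dark gap ring around (245,380) remains. The jar and brush haven't moved. I'm handing in.

```bash
python3 -c "
from workcell import bot
print(bot.job_done())"
```

```text
the job is handed in; nothing more can be done
None
```

I stroked the long seam at about 2 N from its start to about 50 mm short of the shard's centre, then pressed the shard flush at about 4 N. The job was handed in at about 16 s with the fingertips still holding it down; the result isn't known yet.

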